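Unclamp, dial open and present the sample-case padlock

TASK

The padlock for the sample case lies clamped in its stand. Swing the clamp lever aside, clear of the lock, turn the dial (it clicks from notch to notch) until its pointer stands at the ridge by the shackle, then pull the shackle fully out and lift the open lock out of the stand. Finish while still holding it in the gripper, still, at least 10 cm higher than it lay, and leave the other things on the table where they are.

Things in the scene. Friction and masses are not known exactly. Their poses are not given: they have to be found in the camera images.
- lock_stand: fixed grey stand 88 x 80 mm on a foot plate 6 mm thick (x -51..79, y -58..38 mm). Origin: pedestal centre on the table, z up, -x side roughly to the robot. Pocket floor at z = 35 mm, walls to 50 at sides and rear; in front (-x) only a lip to 42, outer face x = -45.5, free ahead of it. Hinge boss radius 11, top z = 62, at x = 28, y = -48 mm
- clamp_lever (a joint): steel lever on a vertical hinge at x = 28, y = -48 mm of the stand. At 0 it points to the stand's +y over the lock's rear, 2 mm above it, and traps it (starts 0 to 0.2 rad). Grows clockwise seen from above, free end going out over the stand's +x side, to 1.8; clear of the lock from 1.3. Stays where left (friction 0.05 N m, under 1 N at the peg)
- lever_peg (a point): point on the axis of the lever's upright black grip peg (diameter 14 mm, 40 mm tall, from 71 to 111 mm above the table), 63 mm from the hinge axis; the point is 91.5 mm above the table, 20 mm below the peg's top
- padlock: the whole loose padlock, about 0.26 kg; origin under the case, 2 mm in +x from its centre, axes as lock_center
- lock_center (a point): centre of the padlock's dark case, 72 x 64 x 26 mm, lying flat in the pocket with 1 to 2 mm play, top face 61 mm above the table (this point 48 mm). Its axes are the stand's while it lies there; the shackle comes out on its -x side
- dial (a joint): dial on the lock's top, vertical axis 10 mm from the case's centre towards the shackle. 0 rad: pointer at the ridge, towards the shackle; grows counter-clockwise from above. Starts 0.6 to 1.5, so turn it clockwise; range -0.45 to 1.8. Soft click notches every 0.52 rad (30 degrees), one at 0; torque under 0.15 N m. The lock opens only within about 0.13 rad of 0
- dial_grip (a point): on the dial's axis, 78.5 mm above the table. Black disc (radius 18, top 67.5 mm above the table) with an upright grip bar 11 mm thick, 32 long, 22 tall (top 89.5 mm above the table) along this point's x axis; its pointed end, with a light line on top, is on the -x side. At dial value 0 the point's x axis is the lock's
- shackle (a joint): slide of the steel shackle out of the case along the lock's -x: 0 shut, 0.018 m fully out. Blocked while the dial is off its mark; at the mark it moves against 3 N of friction and stays where it is left
- shackle_bar (a point): centre of the shackle's cross bar, 48 mm above the table at the start, free below down to the table. Bar 10 mm thick along the lock's x, 12 tall, 61 long along the lock's y; its axes are the lock's. Legs 9 mm thick at y = +-26 mm leave a window 43 mm wide and 46 mm long between bar and case (38 mm to the stand's lip)
- ointment_bottle: small white bottle, 30 mm wide, 55 mm tall, loose bystander; origin under its centre
- swab_stack: stack of white swabs 46 x 60 x 28 mm, loose bystander; origin under its centre
- white_box: white plastic box 81 x 77 x 76 mm, loose bystander; origin under its centre

How it is judged:
On the way, in this order (a step that is already met when the one before it is completed fails the run):
1. the clamp lever is swung clear of the lock (value of joint clamp_lever above 1.3 rad), for 0.2 s.
2. the dial's pointer stands at the ridge, the lever still aside (value of joint dial between -0.15 and 0.15 rad and value of joint clamp_lever above 1.1 rad), for 0.2 s.
3. the shackle is pulled out (value of joint shackle above 0.013 m), for 0.2 s.
At the end, for the whole second after the job is handed in: the shackle is out by more than 13 mm, the lever is still aside (over 1.1 rad), and the lock is held by the fingers (over 1 N), at rest (under 50 mm/s), not touching the stand, with its case's centre more than 138 mm above the table (it lay at 48 mm) (value of joint shackle above 0.013 m and value of joint clamp_lever above 1.1 rad and height (world z) of lock_center above 0.138 m and contact force between padlock and the fingers above 1 N and contact force between padlock and lock_stand below 0.1 N and linear speed of padlock below 0.05 m/s); the arm keeps its last pose, push and grip.
It fails at once if a bystander was pushed away (more than 40 mm) (distance of any of ointment_bottle, swab_stack, white_box from where it was at the start of the episode above 0.04 m).
It also fails if it takes over 58 s, if anything falls off the work surface, if the arm or the gripper's body presses on something with over 40 N, if the wrist force passes 120 N, or if a joint passes its speed limit or range.

ROBOT

A 6-joint arm with a two-finger parallel gripper is mounted at the origin on a cart in front of the work surface, level with it; the furniture and walls round the work are solid. World frame = base frame: x ahead of the robot, y to its left, z up, the work surface at z = 0. Lengths are in m, angles in rad, forces in N, time in s.
With the tool pointing down it reaches from about 0.25 to 0.775 m from the base axis. Payload 4 kg.
Tool frame: the origin (TCP) lies at the very end of the fingers, on their centre line; the grasp point (between the pads) lies 19 mm behind it; z points along the fingers, y is the direction in which the jaws open and shut (so a half turn about z gives the same grasp; the last joint's range is limited). The gripper opens to 94 mm and grips with 3 to 60 N. Pads are 16 mm wide; open, the fingers measure 119 mm over their backs; the gripper's body (75 mm by 177 mm) begins 78 mm behind the grasp point.
Start: joints at [1.054, 0.087, 1.371, -0, 1.684, -0.103], TCP at [0.221, 0.504, 0.206] pointing down, gripper open.
Joint ranges: [-3.1, 3.1], [-0.76, 2.03], [0.27, 2.55], [-1.08, 4.22], [0.17, 2.65], [-2.57, 2.57]. Speed limits (rad/s): [2.79, 2.79, 3.14, 3.14, 3.14, 3.14].

INTERFACE

Orientations are given as [roll, pitch, yaw] about the fixed x, y, z axes, in that order (R = Rz(yaw) Ry(pitch) Rx(roll)).
In Python, from bench import robot, snapshot, calibration gives the robot as it stands. The module is installed in compiled form; this text tells all that it offers.
- The arm moves only by the tool servo_tool, never from a script. Its argument "series" is text: rows parted by semicolons, each of 5 numbers parted by spaces: the closure, from -1 (fully open) to 1 (shut), then the shift along the tool's x, y, z in cm, then the turn about the tool's z in rad. A call has 1 to 20 rows; each row is the pose to reach, as a shift and turn from the pose commanded when the call began, along the tool's axes at that moment; what a row does not reach only later rows make up. A row lasts 1/12 s, in which the tool goes at most 41.7 mm and 7.16 degrees, less where a joint would pass 70% of its speed; a pose out of reach is approached as far as the arm can. A call with a gripper value outside its range is refused whole. The fingers move at their own pace and stop on an object; the grip force is fixed at half the most. Time passes only in rows, so rows that repeat a pose let the fingers close. It gives the time, the measured TCP pose, the force and the opening at its end, in the units of the state.
- robot.get_obs(): the state, without advancing time (a new reading comes with each control period).
- snapshot(name): name is "scene" or "side" or "wrist"; returns (picture, depth): 400x640x3 uint8, red, green, blue; 400x640 float32, m along the optical axis (not along the pixel's ray), 0 where there is no reading.
- calibration(name): a dict with "fx", "fy", "cx", "cy" (pixels), "rvec" (rotation vector, rad) and "tvec" (3), from world to camera coordinates, as OpenCV has them; the wrist camera has in their place "tool_from_camera" (4x4, takes a point from camera to tool coordinates, whose origin is the TCP and whose axes are the flange's). Camera axes: x right, y down, z forward; pixel columns grow to the right and rows downward; lengths in m; the calibration is good to about 2 mm. A picture is of the moment at which its call begins: read the wrist's pose just before it. calibration takes no time and is no camera call.
- robot.close_job(): hands the job in, once; it reports no verdict.
The state is a dict: "time": time; "joint_positions": joint angles; "qvel": joint speeds; "joint_torque": joint torques, N m; "tool_pos": TCP position; "ee_rot": TCP orientation; "wrist_force": force on the tool from outside, world axes, zero at the start; "wrist_torque": the same for the moment, N m; "width": finger opening in m.
Only numpy, scipy, OpenCV 4.12 (cv2) and the standard library are available. Lean on these libraries where they do the work, as an engineer would, in place of code of your own. Each camera call takes 0.05 s, during which the arm holds its last target. There are 200 camera calls.

## Working session

There is one attempt and no reset: what is moved stays moved. The work goes in short steps, Python scripts to look and compute and a tool call to move; the robot and the scene stay as the last step left them, time stands still between calls to the robot, and variables do not carry over. Pictures are saved under pics/ and viewed, about 8 in all and at most 12, crops included, and the job is handed in when it is done.

Besides the shell and the picture viewer there is one more tool, called by a JSON object that holds its "fn" and its "kwargs". servo_tool: Moves the arm, as the interface text tells. Its arguments: {"type":"object","properties":{"series":{"type":"string"}},"required":["series"]}

```bash
mkdir -p pics
cat > h.py <<'E'
import numpy as np, cv2
from bench import robot, snapshot, calibration
from scipy.spatial.transform import Rotation as R
def cam(name):
    c=calibration(name); K=np.array([[c['fx'],0,c['cx']],[0,c['fy'],c['cy']],[0,0,1.]])
    if 'rvec' in c:
        Rm=cv2.Rodrigues(np.array(c['rvec'],float))[0]; t=np.array(c['tvec'],float).ravel()
        return K,Rm.T,-Rm.T@t
    o=robot.get_obs(); T=np.eye(4); T[:3,:3]=R.from_euler('xyz',o['ee_rot']).as_matrix(); T[:3,3]=o['tool_pos']
    M=T@np.array(c['tool_from_camera']); return K,M[:3,:3],M[:3,3]
def plane(C,u,v,z):
    K,A,p=C; d=A@np.linalg.inv(K)@np.array([u,v,1.]); return p+d*(z-p[2])/d[2]
def cloud(C,dep):
    K,A,p=C; v,u=np.indices(dep.shape); P=np.stack([(u-K[0,2])/K[0,0]*dep,(v-K[1,2])/K[1,1]*dep,dep],-1)
    W=P@A.T+p; W[dep<=0]=np.nan; return W
def shot(name,fn):
    C=cam(name); im,d=snapshot(name); cv2.imwrite('pics/'+fn+'.png',im[:,:,::-1]); np.savez(fn+'.npz',im=im,d=d,K=C[0],A=C[1],p=C[2]); return C,im,d
E
python3 - <<'E'
from h import *
for n in ['scene','side']:
    C,im,d=shot(n,n+'0'); print(n,C[2],C[1][:,2])
a=cv2.imread('pics/scene0.png');b=cv2.imread('pics/side0.png')
cv2.imwrite('pics/both.png',cv2.resize(np.vstack([a,b]),(480,600)))
o=robot.get_obs();print(o)
E
```

```text
scene [ 0.27601913 -0.66870834  0.70234743] [ 0.35500588  0.59282855 -0.722859  ]
side [0.39161467 0.48168225 0.66569525] [ 0.17924912 -0.71861904 -0.67190507]
{'time': 0.1, 'joint_positions': array([ 1.05390978e+00,  8.79223179e-02,  1.37209618e+00,  8.29984835e-06,
        1.68354990e+00, -1.03165291e-01]), 'qvel': array([ 0.00058313, -0.00123799, -0.00412951, -0.00136738,  0.00077676,
       -0.00063634]), 'joint_torque': array([ 3.79806253e-03, -3.41250980e+01, -3.03301406e+01,  7.21081230e-02,
        3.03708413e-02, -8.51996720e-05]), 'tool_pos': array([0.22090932, 0.50316719, 0.20440218]), 'ee_rot': array([-3.13962826e+00, -2.11672181e-04,  2.72787212e+00]), 'wrist_force': array([0.32063887, 0.34824506, 0.52345369]), 'wrist_torque': array([0.06834231, 0.01591971, 0.00208324]), 'width': 0.09388323025849178}
```

View pics/scene0.png

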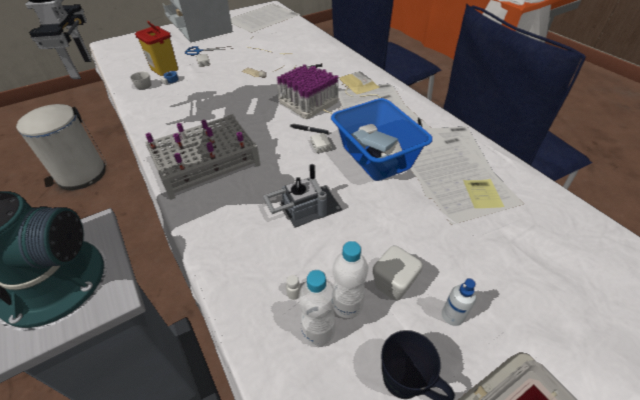

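The scene view shows the stand at about (303,200), its shackle to the left at (270,203), the peg at (312,172), and the white box at (397,270).

Run:
```python
from h import *
s=np.load('scene0.npz'); C=(s['K'],s['A'],s['p'])
print(plane(C,303,195,0.06), plane(C,312,170,0.1))
q=plane(C,303,195,0.06)
t=np.load('side0.npz'); uv=t['K']@(t['A'].T@(q-t['p'])); uv=uv[:2]/uv[2]; print(uv)
a=s['im'][150:230,250:360]; u,v=np.clip(uv.astype(int),(60,45),(580,355))
b=t['im'][v-45:v+45,u-60:u+60]; print(u-60,v-45)
a=cv2.resize(a,(660,480),interpolation=2)[:300*2];b=cv2.resize(b,(720,540),interpolation=2)
cv2.imwrite('pics/c1.png',b[:,:,::-1])
```

```text
[ 0.55671271 -0.12081899  0.06      ] [ 0.59865673 -0.09516894  0.1       ]
[311.52090848 209.20969332]
251 164
```

View pics/side0.png

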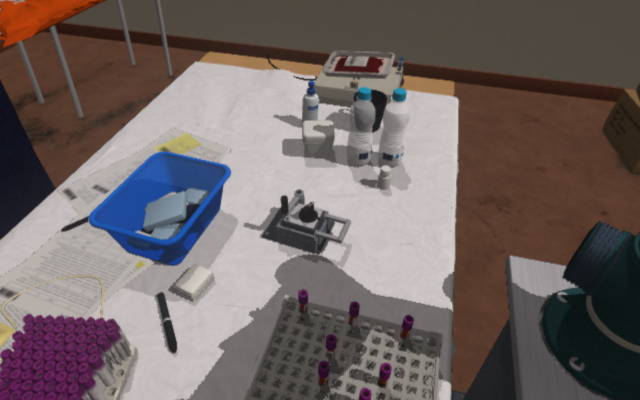

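The side view shows the stand at (305,228): lever peg (284,205), dial (309,212), shackle to the right at (338,230), ointment bottle (384,178). I'm moving above it for a wrist look.

{"fn": "servo_tool", "kwargs": {"series": "-1 0 0 -10 0; -1 -54 -44 -10 0;-1 -54 -44 -10 0;-1 -54 -44 -10 0;-1 -54 -44 -10 0;-1 -54 -44 -10 0;-1 -54 -44 -10 0;-1 -54 -44 -10 0;-1 -54 -44 -10 0;-1 -54 -44 -10 0;-1 -54 -44 -10 0;-1 -54 -44 -10 0;-1 -54 -44 -10 0;-1 -54 -44 -10 0;-1 -54 -44 -10 0;-1 -54 -44 -10 0;-1 -54 -44 -10 0;-1 -54 -44 -10 0;-1 -54 -44 -10 0;-1 -54 -44 -10 0"}}

```text
time: 1.77
tool_pos: [0.5387, -0.1177, 0.3039]
ee_rot: [3.141, -0.003, 2.725]
wrist_force: [0.1, 0.5, 0.2]
width: 0.0942
```

Run:
```python
from h import *
o=robot.get_obs();print(o['tool_pos'],o['ee_rot'],o['joint_positions'])
C,im,d=shot('wrist','w0'); print(C, calibration('wrist')['tool_from_camera'])
```

```text
[ 0.53871567 -0.11768289  0.30388313] [ 3.14143808 -0.00323298  2.72500708] [-3.18198739e-01  9.53332011e-02  1.16864637e+00  4.94997725e-04
  1.88081521e+00 -1.47225898e+00]
(array([[312.47278889,   0.        , 319.06747547],
       [  0.        , 312.47278889, 202.01424084],
       [  0.        ,   0.        ,   1.        ]]), array([[ 4.04186644e-01,  8.79818786e-01,  2.50104098e-01],
       [ 9.14676229e-01, -3.89005509e-01, -1.09736548e-01],
       [ 7.43595798e-04,  2.73118320e-01, -9.61980161e-01]]), array([ 0.46637941, -0.08643515,  0.48373833])) [[ 4.98130099e-04 -9.61092128e-01 -2.76227577e-01  7.93758985e-02]
 [ 9.99999704e-01  3.16734166e-04  7.01303035e-04 -6.68959555e-04]
 [-5.86526115e-04 -2.76227844e-01  9.61092001e-01 -1.79598959e-01]
 [ 0.00000000e+00  0.00000000e+00  0.00000000e+00  1.00000000e+00]]
```

View pics/w0.png

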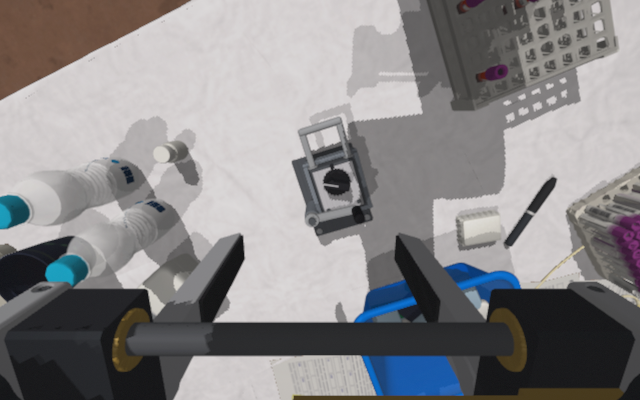

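The wrist view shows the lock at (337,180): shackle bar at about (320,125), dial (336,182), hinge boss (311,219), peg (357,213). I'll take an enlarged crop for exact pixels.

Run:
```python
from h import *
s=np.load('w0.npz'); im=s['im']
c=cv2.resize(im[108:243,275:395],(0,0),fx=4.4,fy=4.4,interpolation=cv2.INTER_CUBIC)
cv2.imwrite('pics/w0c.png',c[:,:,::-1])
W=cloud((s['K'],s['A'],s['p']),s['d'])
# shackle window & heights
Z=np.round(W[108:243:6,275:395:6,2]*1000); 
for r in Z: print(' '.join('%3.0f'%x for x in r))
```

```text
2   1   3   1   4   3   1   1   1   0  -0   2   1  -1   1   0   0   2   0   1
  2   2   1   4   4   1   2   2   1   1   2   0   2   1   1   0   1   4   3   0
  0   3   3   3   3   3   1   2   1  51  54  53  -0   0   2   3   1   1   2   2
  2   2   2   2   3   3  54  54  54  55   2  55   2   1   1   1   1   3   0   1
  2   0   1   2  56  55  55   1   2  -1   2  52   2   1   1   2   2   0   2  -1
  2   0   1   1   3  53   1   1   1   2   1  54   1   2   1   2   1   0   3   2
  1   1   1   3   2  54   2   2   3   2   2   2  52   1   2   1   4   3   3   3
  0   1   2   0   2  52   2   2   2   6   7   7  53  42   1   3   1   1   3   3
  2   1   2   1   2   4  52   7   7  28  42  42  53  52   2   3   2   5   3   5
  1   1   2   6   7   8  52  44  43  36  57  60  62  61  50   3   2   4   3   3
  1   2   2   3   7  49  57  58  59  64  62  62  62  62  51   3   3   3   1   3
  0   0   2   0   8  50  59  63  62  68  69  68  65  63  49   1   3   2   3   2
  0   1   1   1   8   5  50  63  66  76  79  71  68  61  60  50   1   3   4   1
  2   2   3   3   3   7  50  62  63  90  91  92  90  62  61  49   1   2   2   1
  3   5   4   2   4   6  51  61  62  68  67  68  62  61  63  50   3   2   2   3
  5   3   4   3   5   7   6  48  63  60  61  62  62  63  62  35   4   3   1   3
  5   6   4   2   4   3  26  51  63  63  63  62  62  61  61  60  52   1   2   1
  7   4   2   3   3   1  57  50  60  63  68  71 nan  83  93   6   1   2   2   2
  5   5   3   3   1  62  75  73  71  72  73  71   5  96 110   8   8   2  -0   2
  6   4   4   3   2  74  78  74   8   8   7   6   8   6 112   6   2   1   1   2
  4   4   5   5   2  -0   1   7   8   6   5   6   1   2   1   2   2   1   2   0
  4   4   4   4   5   2   2   6   7   1   1   0   2   3   2   2  -1   2   3   3
  4   4   5   7   5   3   1  -1   1  -0   0   0   2   2   2   0   1   1   3   1
```

View pics/w0c.png

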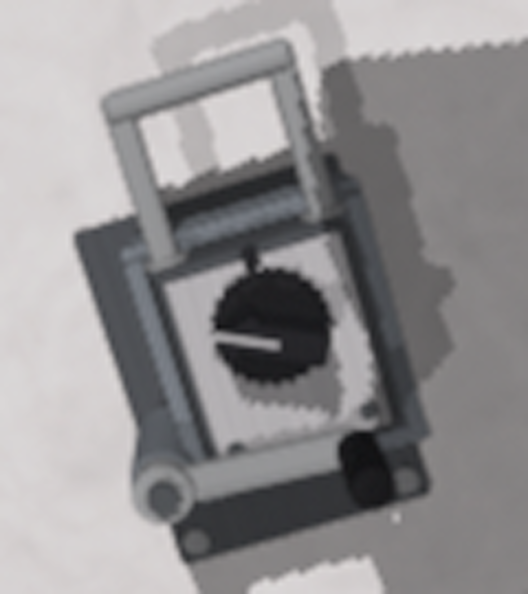

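The crop shows the shackle bar from (105,105) to (292,50), hinge (163,497), peg top (371,490), and dial line from centre (280,347) to tip (217,337), so the pointer is left of the ridge at (250,258).

```bash
cat > m.py <<'E'
from h import *
s=np.load('w0.npz'); C=(s['K'],s['A'],s['p'])
P=lambda x,y,z: plane(C,x/4.4+275-.4,y/4.4+108-.4,z)
b1,b2=P(105,103,.054),P(290,47,.054)
h=P(163,497,.075); pg=P(371,492,.111); pb=P(358,443,.071)
ct,tip=P(280,347,.0895),P(217,337,.0895); ridge=P(250,258,.062)
corners=[P(165,283,.061),P(342,233,.061),P(385,425,.061),P(213,455,.061)]
print('bar',b1,b2,np.linalg.norm(b1-b2)); print('hinge',h,'peg',pg,pb,np.linalg.norm((pg-h)[:2]))
d=(b2-b1); yaw=np.arctan2(d[1],d[0])-np.pi/2; print('yaw from bar',yaw)
W=cloud(C,s['d']); m=(np.abs(W[...,2]-.062)<.0025); m[:150]=0;m[225:]=0;m[:,:290]=0;m[:,375:]=0
Q=W[m][:,:2]; r=cv2.minAreaRect((Q*1e4).astype(np.float32)); print('case rect',r[0],r[1],r[2],len(Q))
X=np.array([np.cos(yaw),np.sin(yaw)]);Y=np.array([-X[1],X[0]])
O=h[:2]-28*X*1e-3+48e-3*Y; print('stand origin from hinge',O)
for n,q in dict(bar=(b1+b2)/2,peg=pg,ct=ct,tip=tip,ridge=ridge).items(): print(n,q,'stand mm',1e3*np.array([(q[:2]-O)@X,(q[:2]-O)@Y]))
d=(tip-ct)[:2]; print('line len',np.linalg.norm(d),'dial',np.arctan2(d@Y,d@X)-np.pi)
o=pg[:2]-h[:2]; print('lever',np.arctan2(o@X,o@Y))
t=W[(W[...,2]>.085)&(W[...,2]<.094)]; t=t[np.hypot(t[:,0]-ct[0],t[:,1]-ct[1])<.025]; print('grip bar top',len(t),t.mean(0),cv2.minAreaRect((t[:,:2]*1e4).astype(np.float32)))
E
python3 m.py
```

```text
bar [ 0.47625163 -0.12069882  0.054     ] [ 0.4838479  -0.06265961  0.054     ] 0.058534205479495685
hinge [ 0.59287706 -0.15322352  0.075     ] peg [ 0.60444454 -0.0922433   0.111     ] [ 0.6025228  -0.09055042  0.071     ] 0.06206765580582399
yaw from bar -0.13014186050879428
case rect (5641.21435546875, -1115.87890625) (872.6993408203125, 694.666259765625) 77.1567153930664 1422
stand origin from hinge [ 0.57134303 -0.10199574]
bar [ 0.48004976 -0.09167922  0.054     ] stand mm [-91.86007119  -1.61828295]
peg [ 0.60444454 -0.0922433   0.111     ] stand mm [31.555962   13.96570851]
ct [ 0.55977919 -0.10028289  0.0895    ] stand mm [-11.68833745   0.19767149]
tip [ 0.54953608 -0.11601621  0.0895    ] stand mm [-19.80303332 -16.73189959]
ridge [ 0.536586   -0.09876707  0.062     ] stand mm [-34.88210796  -1.30922007]
line len 0.018773882553140706 dial -5.159356808515096
lever 0.057323095961908405
grip bar top 216 [ 0.55866727 -0.10151034  0.08975912] ((5576.837890625, -1022.1600341796875), (345.4608459472656, 137.04647827148438), 61.52521896362305)
```

{"fn": "servo_tool", "kwargs": {"series": "0.36 -5 5 12 2.04;0.36 -5 5 12 2.04;0.36 -5 5 12 2.04;0.36 -5 5 12 2.04;0.36 -5 5 12 2.04;0.36 -5 5 12 2.04;0.36 -5 5 12 2.04;0.36 -5 5 12 2.04;0.36 -5 5 12 2.04;0.36 -5 5 12 2.04;0.36 -5 5 12 2.04;0.36 -5 5 12 2.04;0.36 -5 5 12 2.04;0.36 -5 5 12 2.04;0.36 -5 5 12 2.04;0.36 -5 5 12 2.04;0.36 -5 5 12 2.04;0.36 -5 5 12 2.04;0.36 -5 5 12 2.04"}}

```text
time: 3.4
tool_pos: [0.6041, -0.089, 0.186]
ee_rot: [-3.142, -0.001, 0.691]
wrist_force: [0.7, -0.6, 0.9]
width: 0.0303
```

```bash
cat > to.py <<'E'
import sys
from h import *
o=robot.get_obs(); p=np.array(o['tool_pos']); yaw=o['ee_rot'][2]
M=R.from_euler('xyz',o['ee_rot']).as_matrix()
print('tcp',p.round(4),'rot',np.round(o['ee_rot'],3),'q6',round(o['joint_positions'][5],3),'w',round(o['width'],4),'F',o['wrist_force'].round(1),'t',o['time'])
for a in sys.argv[1:]:   # "x,y,z[,yangle deg]"
    v=[float(q) for q in a.split(',')]; s=M.T@(np.array(v[:3])-p)*100; t=''
    if len(v)>3:
        ya=np.arctan2(M[1,1],M[0,1]); e=-(np.radians(v[3])-ya); t=(e+np.pi/2)%np.pi-np.pi/2
    print(a,'->',s.round(2),t)
E
python3 - <<'E'
import numpy as np
h=np.array([.5929,-.1532]);y=-.13;X=np.array([np.cos(y),np.sin(y)]);Y=np.array([-X[1],X[0]])
for t in [.06,.2,.45,.7,.95,1.2,1.4,1.6]: print(t,(h+.063*(np.sin(t)*X+np.cos(t)*Y)).round(4))
E
python3 to.py .6047,-.0914,.08,-50.4 .6248,-.0965,.08 .6430,-.1115,.08 .6541,-.1324,.08 .6556,-.1614,.08
```

```text
0.06 [ 0.6048 -0.0913]
0.2 [ 0.6133 -0.0936]
0.45 [ 0.6274 -0.1005]
0.7 [ 0.6394 -0.1107]
0.95 [ 0.6485 -0.1235]
1.2 [ 0.6541 -0.1382]
1.4 [ 0.6558 -0.1506]
1.6 [ 0.6551 -0.1632]
tcp [ 0.6041 -0.089   0.186 ] rot [-3.142e+00 -1.000e-03  6.910e-01] q6 0.64 w 0.0303 F [ 0.7 -0.6  0.9] t 3.4
.6047,-.0914,.08,-50.4 -> [-0.11  0.22 10.59] 8.40173605636263e-05
.6248,-.0965,.08 -> [ 1.11  1.9  10.6 ] 
.6430,-.1115,.08 -> [ 1.56  4.21 10.6 ] 
.6541,-.1324,.08 -> [ 1.08  6.53 10.6 ] 
.6556,-.1614,.08 -> [-0.65  8.86 10.59]
```

{"fn": "servo_tool", "kwargs": {"series": "0.36 -0.1 0.2 2 0;0.36 -0.1 0.2 5 0;0.36 -0.1 0.2 8 0;0.36 -0.1 0.2 10.4 0;0.5 -0.1 0.2 10.4 0;0.5 -0.1 0.2 10.4 0"}}

```text
time: 3.9
tool_pos: [0.6038, -0.0919, 0.0802]
ee_rot: [-3.138, 0.002, 0.689]
wrist_force: [-1.0, -0.2, 0.6]
width: 0.0241
```

```bash
python3 to.py $(python3 - <<'E'
import numpy as np
h=np.array([.5929,-.1532]);y=-.13;X=np.array([np.cos(y),np.sin(y)]);Y=np.array([-X[1],X[0]])
print(*['%.4f,%.4f,.082'%tuple(h+.063*(np.sin(t)*X+np.cos(t)*Y)) for t in np.arange(.2,1.71,.15)])
E
)
```

```text
tcp [ 0.6038 -0.0919  0.0802] rot [-3.138e+00  2.000e-03  6.890e-01] q6 0.637 w 0.0241 F [-1.  -0.2  0.6] t 3.9
0.6133,-0.0936,.082 -> [ 0.63  0.73 -0.18] 
0.6220,-0.0973,.082 -> [ 1.07  1.57 -0.19] 
0.6300,-0.1023,.082 -> [ 1.37  2.47 -0.19] 
0.6372,-0.1084,.082 -> [ 1.53  3.4  -0.2 ] 
0.6434,-0.1155,.082 -> [ 1.56  4.34 -0.2 ] 
0.6485,-0.1235,.082 -> [ 1.44  5.28 -0.2 ] 
0.6523,-0.1321,.082 -> [ 1.19  6.19 -0.2 ] 
0.6548,-0.1413,.082 -> [ 0.8   7.05 -0.2 ] 
0.6558,-0.1506,.082 -> [ 0.28  7.84 -0.21] 
0.6555,-0.1601,.082 -> [-0.34  8.55 -0.21] 
0.6538,-0.1693,.082 -> [-1.06  9.15 -0.21]
```

{"fn": "servo_tool", "kwargs": {"series": "0.5 0.3 0.35 0 0;0.5 0.6 0.7 0 0;0.5 1.05 1.6 0 0;0.5 1.35 2.5 0 0;0.5 1.5 3.4 0 0;0.5 1.55 4.35 0 0;0.5 1.45 5.3 0 0;0.5 1.2 6.2 0 0;0.5 0.8 7.05 0 0;0.5 0.3 7.85 0 0;0.5 -0.35 8.55 0 0;0.5 -1.05 9.15 0 0;0.5 -1.05 9.15 0 0;0.5 -1.05 9.15 0 0"}}

```text
time: 5.07
tool_pos: [0.6546, -0.1715, 0.0815]
ee_rot: [3.141, 0.0, 0.686]
wrist_force: [0.0, 0.1, 0.5]
width: 0.0237
```

```bash
python3 to.py .6538,-.1693,.082
```

```text
tcp [ 0.6546 -0.1715  0.0815] rot [3.141 0.    0.686] q6 0.545 w 0.0237 F [0.  0.1 0.5] t 5.0667
.6538,-.1693,.082 -> [ 0.07 -0.22 -0.05]
```

{"fn": "servo_tool", "kwargs": {"series": "0.3 0 0 -3 0;0.3 0 0 -6 0;0.3 0 0 -9 0;0.3 -3 -11.5 -12 -0.36;0.3 -3 -11.5 -12 -0.36;0.3 -3 -11.5 -12 -0.36;0.3 -3 -11.5 -12 -0.36;0.3 -3 -11.5 -12 -0.36;0.3 -3 -11.5 -12 -0.36"}}

```text
time: 5.82
tool_pos: [0.5592, -0.1006, 0.2019]
ee_rot: [3.14, -0.0, 1.047]
wrist_force: [1.6, -0.7, -0.5]
width: 0.0332
```

```bash
python3 - <<'E'
from h import *
C,im,d=shot('wrist','w1')
K,A,p=C
for q in [(.5587,-.1005,.0895),(.5929,-.1532,.075),(.655,-.163,.111)]:
    uv=K@(A.T@(np.array(q)-p)); print((uv[:2]/uv[2]).round(1))
E
python3 to.py .5587,-.1010,.074,-30
```

```text
[317.  198.6]
[371.  221.4]
[443.1 211.2]
tcp [ 0.5594 -0.1009  0.2013] rot [3.141 0.    1.047] q6 0.246 w 0.0331 F [ 0.1 -0.3  0.2] t 5.8667
.5587,-.1010,.074,-30 -> [-0.05 -0.06 12.73] -0.0002547743685088477
```

View pics/w1.png

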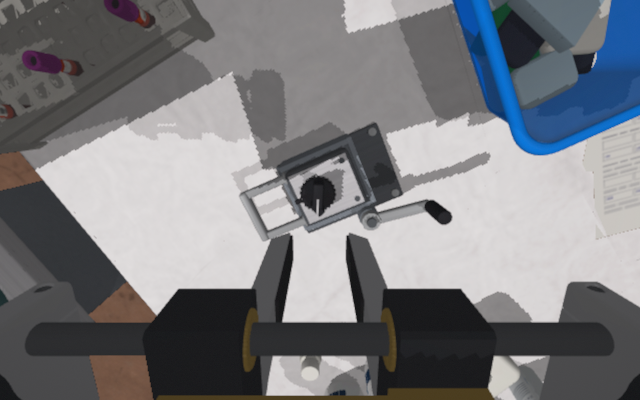

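The view shows the lever aside with its peg at (438,211), past the rear, and the dial line at (318,199–216) midway between the fingers and parallel to them. I'm lowering onto the dial.

{"fn": "servo_tool", "kwargs": {"series": "0.3 0 0 4 0;0.3 0 0 8 0;0.3 0 0 11 0;0.3 0 0 12.7 0;0.3 0 0 12.7 0;1 0 0 12.7 0;1 0 0 12.7 0;1 0 0 12.7 0;1 0 0 12.7 0;1 0 0 12.7 0"}}

```text
time: 6.7
tool_pos: [0.5594, -0.1007, 0.0753]
ee_rot: [3.14, -0.0, 1.048]
wrist_force: [-0.3, -0.5, 0.5]
width: 0.0108
```

```bash
python3 - <<'E'
from h import *
s=np.load('w1.npz');C=(s['K'],s['A'],s['p']);h=np.array([.5929,-.1532,.1])
q=plane(C,446,216,.111);y=-.13;X=np.array([np.cos(y),np.sin(y)]);Y=np.array([-X[1],X[0]])
o=(q-h)[:2];print(q,np.linalg.norm(o),'lever',np.arctan2(o@X,o@Y))
g=s['im'].astype(int).sum(2)
# shackle bar direction: depth in 0.048..0.058
W=cloud(C,s['d']);m=(W[...,2]>.047)&(W[...,2]<.058);m[:175]=0;m[245:]=0;m[:,:235]=0;m[:,275:]=0
Q=W[m][:,:2]; Q=Q[Q@X<np.min(Q@X)+.012]; v=np.linalg.svd(Q-Q.mean(0))[2][0]; print('bar',Q.mean(0),np.ptp(Q@v),np.degrees(np.arctan2(v[1],v[0])))
E
python3 to.py
```

```text
[ 0.65541962 -0.16860484  0.111     ] 0.06438953302647991 lever 1.6823839756752408
bar [ 0.48376679 -0.09221507] 0.06137095747920925 -97.1363640428464
tcp [ 0.5594 -0.1007  0.0753] rot [ 3.14  -0.     1.048] q6 0.245 w 0.0108 F [-0.3 -0.5  0.5] t 6.7
```

The fingers hold the dial's bar (10.8 mm opening), and the lever stands at 1.68 rad. I'm turning the dial 67.4° clockwise.

{"fn": "servo_tool", "kwargs": {"series": "1 0 0 0 0.12;1 0 0 0 0.24;1 0 0 0 0.36;1 0 0 0 0.48;1 0 0 0 0.6;1 0 0 0 0.72;1 0 0 0 0.84;1 0 0 0 0.96;1 0 0 0 1.08;1 0 0 0 1.18;1 0 0 0 1.18;1 0 0 0 1.18;1 0 0 0 1.18;1 0 0 0 1.18"}}

```text
time: 7.87
tool_pos: [0.5595, -0.1006, 0.0753]
ee_rot: [3.141, -0.002, -0.131]
wrist_force: [1.3, -0.8, 2.9]
width: 0.0109
```

{"fn": "servo_tool", "kwargs": {"series": "0.3 0 0 0 0;0.3 0 0 0 0;0.3 0 0 -4 0;0.3 0 0 -8 0;0.3 0 0 -12 0;0.3 0 0 -12 0;0.3 0 0 -12 0"}}

```text
time: 8.45
tool_pos: [0.5603, -0.1009, 0.1979]
ee_rot: [3.141, -0.006, -0.132]
wrist_force: [-1.3, 0.8, -1.2]
width: 0.0328
```

```bash
python3 - <<'E'
from h import *
C,im,d=shot('wrist','w2')
cv2.imwrite('pics/w2c.png',cv2.resize(im[90:250,220:420],(800,640),interpolation=2)[:600,:,::-1])
E
python3 to.py
```

```text
tcp [ 0.559  -0.1005  0.1949] rot [ 3.141e+00 -1.000e-03 -1.320e-01] q6 1.425 w 0.0329 F [-0.1 -0.1 -0. ] t 8.5
```

View pics/w2c.png

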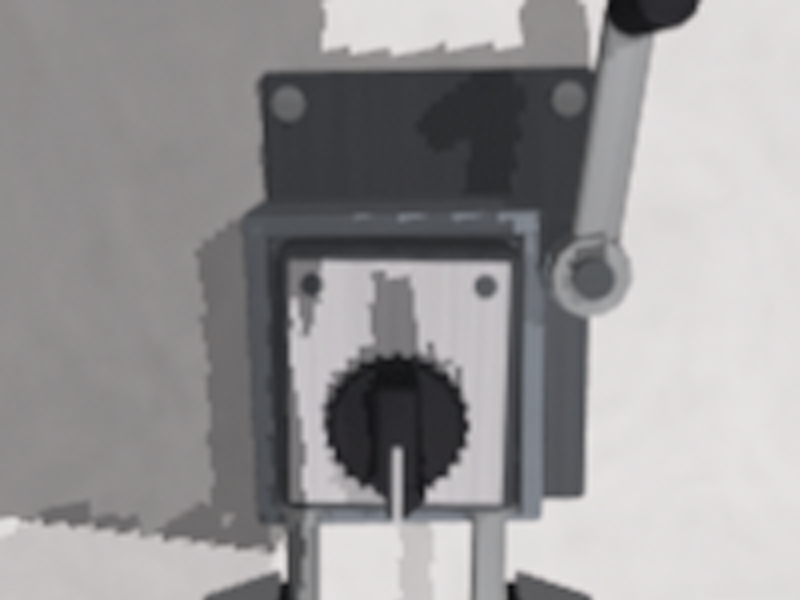

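The crop shows the dial line (398,450–520) pointing straight at the shackle between its legs, and the lever aside. Next I'll turn the tool and go over the shackle bar.

{"fn": "servo_tool", "kwargs": {"series": "0.28 -7.75 0.1 0 -1.57;0.28 -7.75 0.1 0 -1.57;0.28 -7.75 0.1 0 -1.57;0.28 -7.75 0.1 0 -1.57;0.28 -7.75 0.1 0 -1.57;0.28 -7.75 0.1 0 -1.57;0.28 -7.75 0.1 0 -1.57;0.28 -7.75 0.1 0 -1.57;0.28 -7.75 0.1 0 -1.57;0.28 -7.75 0.1 0 -1.57;0.28 -7.75 0.1 0 -1.57;0.28 -7.75 0.1 0 -1.57;0.28 -7.75 0.1 0 -1.57;0.28 -7.75 0.1 0 -1.57;0.28 -7.75 0.1 0 -1.57"}}

```text
time: 9.75
tool_pos: [0.4807, -0.0909, 0.1921]
ee_rot: [-3.137, -0.001, 1.436]
wrist_force: [-0.5, 0.4, -0.2]
width: 0.0339
```

```bash
python3 - <<'E'
from h import *
C,im,d=shot('wrist','w3')
W=cloud(C,d);X=np.array([.9915,-.1296]);Y=np.array([.1296,.9915])
D=W[...,:2]-np.array([.482,-.0912]); a=D@X;b=D@Y
m=(W[...,2]>.047)&(W[...,2]<.060)&(np.abs(a)<.02)&(np.abs(b)<.018)
print(m.sum(),'bar centre along X mm',np.percentile(a[m],[2,50,98])*1e3, W[m].mean(0))
m=(W[...,2]>.047)&(W[...,2]<.060)&(np.abs(a)<.03); print('Y ext',np.percentile(b[m],[1,99])*1e3)
E
python3 to.py .482,-.0912,.03,-7.4
```

```text
337 bar centre along X mm [-3.07345324  2.21512977  6.49950217] [ 0.48375611 -0.09115468  0.05382224]
Y ext [-228.92628465   30.78781572]
tcp [ 0.481  -0.091   0.1926] rot [-3.138e+00 -1.000e-03  1.436e+00] q6 -0.168 w 0.0341 F [-0.2  1.2 -0.6] t 9.8
.482,-.0912,.03,-7.4 -> [-0.02  0.16 16.26] -0.005577096588733843
```

{"fn": "servo_tool", "kwargs": {"series": "0.28 0 0.3 4 0;0.28 0 0.3 8 0;0.28 0 0.3 11 0;0.28 0 0.3 14 0;0.28 0 0.3 16.2 0;0.28 0 0.3 16.2 0;0.28 0 0.3 16.2 0;1 0 0.3 16.2 0;1 0 0.3 16.2 0;1 0 0.3 16.2 0;1 0 0.3 16.2 0;1 0 0.3 16.2 0"}}

```text
time: 10.8
tool_pos: [0.4828, -0.0919, 0.0336]
ee_rot: [-3.137, 0.001, 1.438]
wrist_force: [-7.5, -0.3, 5.5]
width: 0.0095
```

```bash
python3 to.py .4827,-.0912,.03
```

```text
tcp [ 0.4828 -0.0919  0.0336] rot [-3.137e+00  1.000e-03  1.438e+00] q6 -0.169 w 0.0095 F [-7.5 -0.3  5.5] t 10.8
.4827,-.0912,.03 -> [ 0.07 -0.02  0.36]
```

Bar gripped (9.5 mm). I'm pulling out along the lock's -x.

{"fn": "servo_tool", "kwargs": {"series": "1 0 -0.3 0 0;1 0 -0.6 0 0;1 0 -0.9 0 0;1 0 -1.2 0 0;1 0 -1.5 0 0;1 0 -1.8 0 0;1 0 -2 0 0;1 0 -2.1 0 0;1 0 -2.1 0 0;1 0 -2.1 0 0"}}

```text
time: 11.63
tool_pos: [0.4642, -0.089, 0.0328]
ee_rot: [3.141, 0.0, 1.438]
wrist_force: [1.9, -1.6, 3.4]
width: 0.0094
```

```bash
python3 to.py
```

```text
tcp [ 0.4642 -0.089   0.0328] rot [3.141 0.    1.438] q6 -0.176 w 0.0094 F [ 1.9 -1.6  3.4] t 11.6333
```

Pulled 18.7 mm. Now I'm releasing, rising, and turning over the case.

{"fn": "servo_tool", "kwargs": {"series": "0.28 0 0 0 0;0.28 0 0 0 0;0.28 0 0 0 0;0.28 0 0 -4 0;0.28 0 0 -8 0;0.28 0 0 -12 0;-0.79 0.1 10.2 -16 1.575;-0.79 0.1 10.2 -16 1.575;-0.79 0.1 10.2 -16 1.575;-0.79 0.1 10.2 -16 1.575;-0.79 0.1 10.2 -16 1.575;-0.79 0.1 10.2 -16 1.575;-0.79 0.1 10.2 -16 1.575;-0.79 0.1 10.2 -16 1.575;-0.79 0.1 10.2 -16 1.575;-0.79 0.1 10.2 -16 1.575;-0.79 0.1 10.2 -16 1.575;-0.79 0.1 10.2 -16 1.575;-0.79 0.1 10.2 -16 1.575;-0.79 0.1 10.2 -16 1.575"}}

```text
time: 13.3
tool_pos: [0.5644, -0.101, 0.1912]
ee_rot: [-3.141, 0.003, -0.138]
wrist_force: [-0.1, 0.3, -0.1]
width: 0.0841
```

```bash
python3 - <<'E'
from h import *
C,im,d=shot('scene','s4'); print()
W=cloud(C,d);X=np.array([.9915,-.1296]);Y=np.array([.1296,.9915])
D=W[...,:2]-np.array([.4645,-.089]);a=D@X;b=D@Y
m=(W[...,2]>.04)&(W[...,2]<.060)&(np.abs(a)<.015)&(np.abs(b)<.018);print('bar now',m.sum(),W[m].mean(0))
C,im,d=shot('wrist','w4')
cv2.imwrite('pics/w4c.png',cv2.resize(im[50:350,120:520],(800,600),interpolation=2)[:,:,::-1])
W=cloud(C,d);D=W[...,:2]-np.array([.5691,-.1019]);a=D@X;b=D@Y
m=(np.abs(W[...,2]-.061)<.003)&(np.abs(a)<.045)&(np.abs(b)<.045);print('case ext',np.percentile(a[m],[1,99])*1e3,np.percentile(b[m],[1,99])*1e3)
E
python3 to.py .5652,-.1014,.054,-97.4
```

```text
bar now 55 [ 0.4625511  -0.08906269  0.05304008]
case ext [-35.57112445  33.06486756] [-38.36456829  30.13641617]
tcp [ 0.5647 -0.1011  0.1916] rot [-3.141e+00  2.000e-03 -1.350e-01] q6 1.43 w 0.0841 F [-0.7 -0.1 -0.5] t 13.4
.5652,-.1014,.054,-97.4 -> [ 0.09  0.03 13.76] -0.005881846629200327
```

View pics/w4c.png

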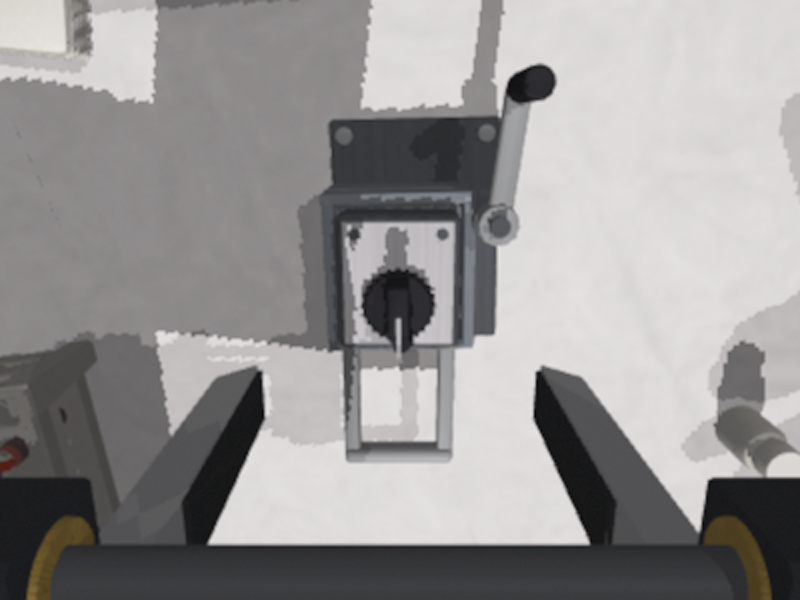

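The crop shows the shackle clearly out (bar at (399,452), longer legs), the dial still at the mark, the lever aside, and the fingers centred on the case. I'm lowering to grip the case just above the walls.

{"fn": "servo_tool", "kwargs": {"series": "-0.79 0.1 0 4 0;-0.79 0.1 0 8 0;-0.79 0.1 0 11 0;-0.79 0.1 0 13 0;-0.79 0.1 0 13.8 0;-0.79 0.1 0 13.8 0;-0.79 0.1 0 13.8 0;-0.79 0.1 0 13.8 0"}}

```text
time: 14.07
tool_pos: [0.5678, -0.1019, 0.0567]
ee_rot: [3.141, -0.004, -0.137]
wrist_force: [-0.3, 0.3, -0.3]
width: 0.0841
```

```bash
python3 to.py .5652,-.1014,.053,-97.4
```

```text
tcp [ 0.5678 -0.1019  0.0567] rot [ 3.141 -0.004 -0.137] q6 1.432 w 0.0841 F [-0.3  0.3 -0.3] t 14.0667
.5652,-.1014,.053,-97.4 -> [-0.26 -0.01  0.37] -0.007559999446620891
```

{"fn": "servo_tool", "kwargs": {"series": "-0.79 -0.2 0 0.3 0;-0.79 -0.2 0 0.3 0;-0.79 -0.2 0 0.3 0;1 -0.2 0 0.3 0;1 -0.2 0 0.3 0;1 -0.2 0 0.3 0;1 -0.2 0 0.3 0;1 -0.2 0 0.3 0"}}

```text
time: 14.73
tool_pos: [0.5644, -0.1011, 0.0516]
ee_rot: [-3.141, -0.0, -0.137]
wrist_force: [0.0, -0.5, 1.2]
width: 0.0634
```

```bash
python3 to.py
```

```text
tcp [ 0.5644 -0.1011  0.0516] rot [-3.141 -0.    -0.137] q6 1.431 w 0.0634 F [ 0.  -0.5  1.2] t 14.7333
```

Gripped at 63.4 mm, which matches the 64 mm case. I'm lifting gently by 13 cm.

{"fn": "servo_tool", "kwargs": {"series": "1 0 0 -0.3 0;1 0 0 -0.8 0;1 0 0 -1.5 0;1 0 0 -2.3 0;1 0 0 -3.2 0;1 0 0 -4.2 0;1 0 0 -5.2 0;1 0 0 -6.2 0;1 0 0 -7.2 0;1 0 0 -8.2 0;1 0 0 -9.2 0;1 0 0 -10.2 0;1 0 0 -11.2 0;1 0 0 -12 0;1 0 0 -12.6 0;1 0 0 -13 0;1 0 0 -13 0;1 0 0 -13 0;1 0 0 -13 0"}}

```text
time: 16.32
tool_pos: [0.5639, -0.1011, 0.1807]
ee_rot: [-3.141, 0.001, -0.137]
wrist_force: [-0.3, 0.5, -3.2]
width: 0.0638
```

```bash
python3 to.py
python3 - <<'E'
from h import *
C,im,d=shot('side','e1')
uv=C[0]@(C[1].T@(np.array([.53,-.1,.12])-C[2])); u,v=(uv[:2]/uv[2]).astype(int)
cv2.imwrite('pics/e1c.png',cv2.resize(im[v-100:v+100,u-130:u+130],(780,600),interpolation=2)[:,:,::-1])
a=np.load('side0.npz')['im']; s0=np.load('scene0.npz')['im']; C,s1,_=shot('scene','e2')
f=cv2.absdiff(s0,s1).max(2)>40; print('bystander px changed: bottle',f[275:300,283:300].sum(),'box',f[245:298,372:424].sum(),'swabs',f[133:153,308:333].sum())
E
```

```text
tcp [ 0.5639 -0.1011  0.1807] rot [-3.141e+00  1.000e-03 -1.370e-01] q6 1.432 w 0.0638 F [-0.3  0.5 -3.2] t 16.3167
bystander px changed: bottle 0 box 0 swabs 81
```

View pics/e1c.png

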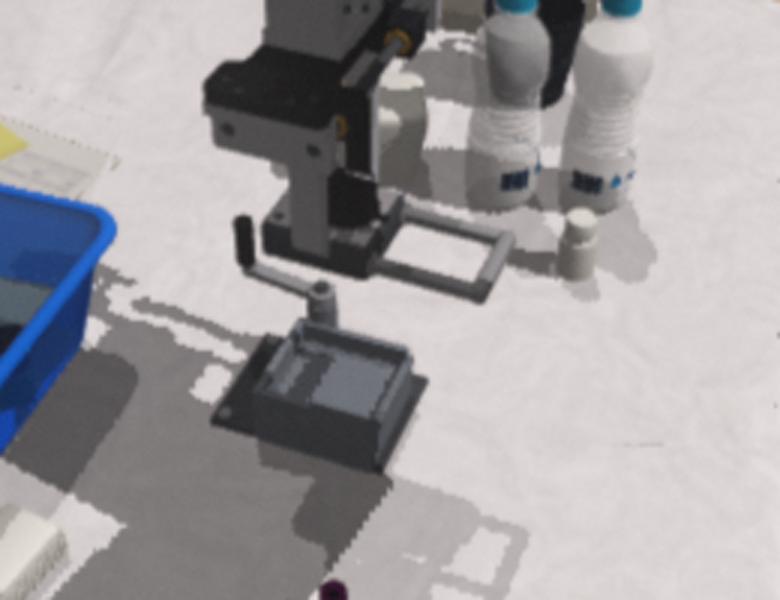

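The picture shows the lock held level above the empty stand, with the shackle out (bar at (500,265)) and the lever aside (peg at (243,240)). Handing in.

```bash
python3 -c "
from bench import robot
print(robot.close_job())"
```

```text
the job is handed in; nothing more can be done
None
```

I handed in the job at about 16.4 s, with the open lock held level by its case in the gripper, clear of the stand.

- **Lever:** I swung it aside, and the picture measured it at about 1.68 rad. The last picture shows it still aside.
- **Dial:** I turned it 67° clockwise. The pointer stands at the ridge in the wrist picture.
- **Shackle:** I pulled it out; the gripper moved 18.7 mm. The last picture shows it still out.
- **Lift:** I gripped the case (63.8 mm opening, about 3 N of weight) and raised it 129 mm, so its centre is about 177 mm above the table.
- **Bystanders:** A before-and-after image comparison found no change at the bottle or the white box. It flagged 81 changed pixels around the swab stack. I took these as the arm or its shadow, since the gripper never went near it, but I didn't check that further.

No other check failed or disagreed.

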